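# Hang the loaf hold-down frame on its twin pins

## Task

Take the wooden hold-down frame by its grip block and hang it level over both pins of the slicing stand. Lower it until it lies on the height rest, whose height you must find by feel, then press it down with about 12 N (a bit over a kilo) for half a second so that it beds, without ever loading the stand and its pins, downwards or sideways, with more than about 20 N, and let go. Leave everything else around where it is.

Things in the scene. Friction and masses are not known exactly. Their poses are not given: they have to be found in the camera images.
- frame: Loose wooden hold-down frame, lying flat: slotted plate 56 x 150 x 14 mm (x, y, z), 0.2 to 0.42 kg, symmetric. Origin: centre of its underside; z up, y along its length. Through holes of 14.4 mm at y = +-55 mm. In its middle a grip block, 18 x 56 mm (x, y), from 14 to 64 mm above the underside: pinch it across its 18 mm (x). It may be hung either way round.
- hole0 (a point): Centre of the frame's hole at frame y = +55 mm, on the underside; 14.4 mm diameter; axes as the frame.
- hole1 (a point): Centre of the frame's hole at frame y = -55 mm, on the underside; axes as the frame.
- stand: Fixed slicing stand: board 84 x 170 mm (x, y), top 22 mm above the counter. Origin: centre of its underside, on the counter; z up, y along its length. Two pins at y = +-55 mm. Round both pins sits the height rest, an aluminium bar 28 x 144 mm (x, y), rigidly clamped, level, at an unmeasured height: its top face, where the frame's underside must lie, is 50 to 66 mm above the counter.
- pin0_top (a point): Centre of the flat top of the stand's pin at stand y = +55 mm, 105 mm above the counter; steel, upright, 12 mm diameter, top edge chamfered 2 mm; axes as the stand.
- pin1_top (a point): Centre of the top of the stand's pin at stand y = -55 mm, 105 mm above the counter; axes as the stand.
- teaspoon_b: Steel teaspoon, 124 x 25 x 8 mm, lying across in front of the toaster; leave alone. Origin: centre of its underside.
- stick_glass: Thick tumbler of wooden stirrers, 100 mm wide, 167 mm high, right of the toaster; leave alone. Origin: centre of its underside.
- label_card_0: Red name card in a small stone block, 20 x 58 x 61 mm, in front of the toaster; leave alone. Origin: centre of its underside.

How it is judged:
By the outcome, as a careful person would: the job done as asked, in the order asked, and still so for the second after the job is handed in, with the robot touching nothing.
It also fails if it takes over 58 s, if anything falls off the work surface, if the arm or the gripper's body presses on something with over 40 N, if the wrist force passes 120 N, or if a joint passes its speed limit or range.

## Robot

A 7-joint arm with a two-finger parallel gripper is mounted at the origin on a cart in front of the work surface, level with it; the furniture and walls round the work are solid. World frame = base frame: x ahead of the robot, y to its left, z up, the work surface at z = 0. Lengths are in mm, angles in rad, forces in N, time in s.
With the tool pointing down it reaches from about 350 to 900 mm from the base axis. Payload 19.9 kg.
Tool frame: the origin (TCP) lies at the very end of the fingers, on their centre line; the grasp point (between the pads) lies 19 mm behind it; z points along the fingers, y is the line along which they close (so a half turn about z gives the same grasp; the last joint's range is limited). The gripper opens to 85 mm and grips with 20 to 120 N. Pads are 22 mm wide; open, the fingers measure 114 mm over their backs; the gripper's body (76 mm by 85 mm) begins 54 mm behind the grasp point. The pads swing forward as they close: fully open they stand 13 mm farther back than shut.
Start: joints at [-1.161, 0.417, -0.01, 1.614, 0.005, 1.111, -0.053], TCP at [272.853, 562.274, 231.26] pointing down, gripper open.
Joint ranges: [-2.81, 2.81], [-0.39, 2.02], [-1.27, 1.25], [0.06, 2.57], [-1.19, 4.33], [0.19, 2], [-2.82, 2.82]. Speed limits (rad/s): [1.89, 1.89, 2.39, 2.39, 3.01, 3.01, 3.01].

## Interface

Orientations are given as a 3x3 rotation matrix whose columns are the frame's x, y, z axes.
In Python, from plant import robot, viewer gives the robot as it stands.
- The arm moves only by the shell command python3 -m inch 'ROWS' [FORCE]. ROWS is JSON, a list of rows, each a list of 7 numbers: the turn, a rotation vector about the tool's x, y, z in rad, then the shift along the tool's x, y, z in m, then the opening, from 0 (shut) to 1 (fully open). In form: [[ax, ay, az, dx, dy, dz, grip], ...]. A call has 1 to 20 rows; each row shifts and turns the commanded pose from where the row before left it, along the tool's axes as they then stand; what a row does not reach is not made up. A row lasts 1/10 s, in which the tool goes at most 50 mm and 8.59 degrees, less where a joint would pass 70% of its speed; a pose out of reach is approached as far as the arm can. A call is refused whole if a number of a shift passes 0.05 or a number of a turn 0.15, either way. A call with a gripper value outside its range is refused whole. The fingers move at their own pace and stop on an object; FORCE is the grip in N (left out, the last holds). Time passes only in rows, so rows that do not move let the fingers close. It gives the time, the measured TCP pose, the force, the opening and the grip force at its end, in the units of the state.
- robot.get_state(): the state, without advancing time (a new reading comes with each control period).
- viewer.read_camera(name): name is "scene" or "top" or "wrist"; returns a dict with "image" (420x560x3 uint8, red, green, blue), "K" (3x3 intrinsics, pixels), "rvec" (rotation vector, rad) and "tvec" (3), from world to camera coordinates, as OpenCV has them; the wrist camera has in their place "mount" (4x4, takes a point from camera to tool coordinates, whose origin is the TCP and whose axes are the flange's). Camera axes: x right, y down, z forward; pixel columns grow to the right and rows downward; lengths in mm; the calibration is good to about 2 mm. The wrist camera is an equidistant fisheye: a pixel r from the principal point sees the ray r / f radians off the axis. A picture is of the moment at which its call begins: read the wrist's pose just before it. There is no depth.
- robot.close_job(): hands the job in; it is judged then, once.
The state is a dict: "time_s": time; "joint_pos": joint angles; "qvel": joint speeds; "joint_torque": joint torques, N m; "tool_pos": TCP position; "orientation": TCP orientation; "contact_force": force on the tool from outside, world axes, zero at the start; "torque": the same for the moment, N m; "finger_gap": finger opening in mm; "finger_force": force on a finger pad.
Only numpy, scipy, OpenCV 4.12 (cv2) and the standard library are available. Lean on these libraries where they do the work, as an engineer would, in place of code of your own. Each camera call takes 0.05 s, during which the arm holds its last target. There are 200 camera calls.

## Working session

There is one attempt and no reset: what is moved stays moved. The work goes in short steps, Python scripts to look and compute and a shell command to move; the robot and the scene stay as the last step left them, time stands still between calls to the robot, and variables do not carry over. Pictures are saved under pics/ and viewed, at most 10 in all, crops included, and the job is handed in when it is done.

```bash
ls; mkdir -p pics
python3 - <<'E'
from plant import robot, viewer
import cv2,pickle
s=robot.get_state()
print({k:s[k] for k in ('time_s','tool_pos','orientation','contact_force','finger_gap')})
d={}
for n in ('scene','top','wrist'):
    d[n]=viewer.read_camera(n); cv2.imwrite(f'pics/{n}0.png',d[n]['image'][:,:,::-1]); print({k:v for k,v in d[n].items() if k!='image'})
d['s']=s
pickle.dump(d,open('d0.pkl','wb'))
E
```

```text
pics
{'time_s': 0.0, 'tool_pos': array([272.71262541, 561.97727579, 230.64952582]), 'orientation': array([[-8.99662207e-01,  4.36586398e-01, -4.79419245e-04],
       [ 4.36586654e-01,  8.99661458e-01, -1.16343851e-03],
       [-7.66264120e-05, -1.25600970e-03, -9.99999208e-01]]), 'contact_force': array([ 0.30209455, -0.71537446,  0.00799712]), 'finger_gap': 85.01093182855261}
{'K': array([[404.11221334,   0.        , 279.84780456],
       [  0.        , 404.11221334, 207.22454599],
       [  0.        ,   0.        ,   1.        ]]), 'rvec': array([ 1.96717306, -1.19881496,  0.59305642]), 'tvec': array([-394.58924249,  352.04776158,  492.77054887])}
{'K': array([[451.52057138,   0.        , 280.53249395],
       [  0.        , 451.52057138, 206.19759178],
       [  0.        ,   0.        ,   1.        ]]), 'rvec': array([ 2.22430715, -2.15804657,  0.08586503]), 'tvec': array([-143.39653876,  604.46587089,  957.69428982])}
{'K': array([[325.1922621 ,   0.        , 279.74679425],
       [  0.        , 325.1922621 , 212.42762729],
       [  0.        ,   0.        ,   1.        ]]), 'mount': array([[-3.07495640e-04, -9.48665207e-01, -3.16281885e-01,
         8.01819543e+01],
       [ 9.99999649e-01, -5.38237353e-04,  6.42185114e-04,
        -5.67844619e-01],
       [-7.79453399e-04, -3.16281576e-01,  9.48665039e-01,
        -1.42850563e+02],
       [ 0.00000000e+00,  0.00000000e+00,  0.00000000e+00,
         1.00000000e+00]])}
```

View pics/top0.png

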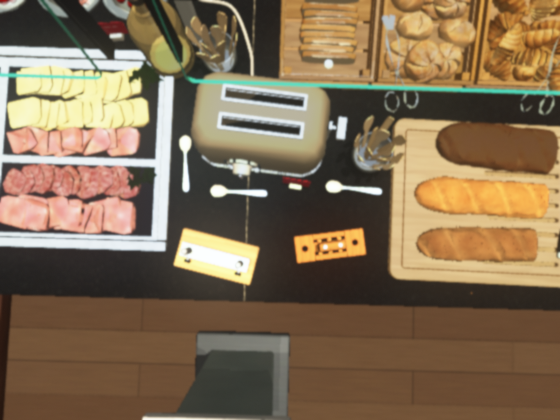

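View pics/scene0.png

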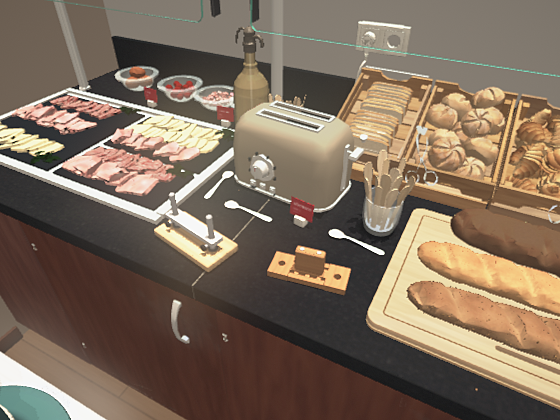

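The top view shows the stand (yellow board, white bar, pins) at about (217,257) and the frame (orange, holes at its ends) at about (330,245). In the scene view, the stand is near (197,240) and the frame near (309,270). The sneeze guard's edge is farther back. Next I'll enlarge both.

```bash
cat > h.py <<'E'
import numpy as np,cv2,pickle
def ray(c,uv):
    R=cv2.Rodrigues(c['rvec'])[0]; d=R.T@np.linalg.inv(c['K'])@[*uv,1.]; return -R.T@c['tvec'],d/np.linalg.norm(d)
def onz(c,uv,z):
    o,d=ray(c,uv); return o+d*(z-o[2])/d[2]
def proj(c,P):
    return cv2.projectPoints(np.float64(P).reshape(-1,3),c['rvec'],c['tvec'],c['K'],None)[0][:,0]
def tri(rs):
    A=sum(np.eye(3)-np.outer(d,d) for o,d in rs); b=sum((np.eye(3)-np.outer(d,d))@o for o,d in rs)
    p=np.linalg.solve(A,b); return p,[np.linalg.norm(np.cross(p-o,d)) for o,d in rs]
def wray(w,s,uv):
    K=w['K'];x=(uv[0]-K[0,2])/K[0,0];y=(uv[1]-K[1,2])/K[1,1];r=np.hypot(x,y)
    d=np.array([np.sin(r)*x/r,np.sin(r)*y/r,np.cos(r)]);M=w['mount'];R=s['orientation']
    return s['tool_pos']+R@M[:3,3],R@(M[:3,:3]@d)
E
python3 - <<'E'
from h import *
d=pickle.load(open('d0.pkl','rb'))
t,s=d['top'],d['scene']
a=cv2.resize(t['image'][215:295,160:380],None,fx=3.6,fy=3.6,interpolation=cv2.INTER_CUBIC)
b=cv2.resize(s['image'][180:300,145:365],None,fx=2.5,fy=2.5,interpolation=cv2.INTER_CUBIC)
b=cv2.resize(b,(792,300*1)) if 0 else b
im=np.zeros((600,800,3),np.uint8); im[:a.shape[0],:a.shape[1]]=a; im[300:600,:b.shape[1]]=b
cv2.imwrite('pics/crop.png',im[:,:,::-1])
for uv,z in [((217,257),22),((330,245),14)]: print(onz(t,uv,z))
for uv,z in [((197,240),22),((309,270),14)]: print(onz(s,uv,z))
print(ray(t,(0,0))[0],ray(s,(0,0))[0])
E
```

```text
[495.01475725   8.05202644  22.        ]
[ 527.78119593 -235.1842941    14.        ]
[491.6702176   -1.72417737  22.        ]
[ 528.20238492 -235.51855359   14.        ]
[ 541.52263857 -116.29508244  998.1726278 ] [  25.18222865 -425.74535715  583.58191952]
```

View pics/crop.png

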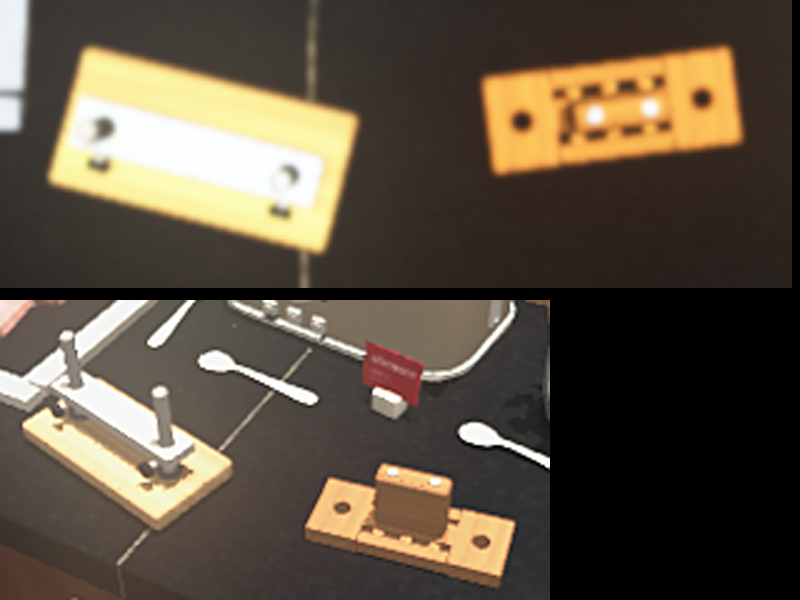

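View pics/wrist0.png

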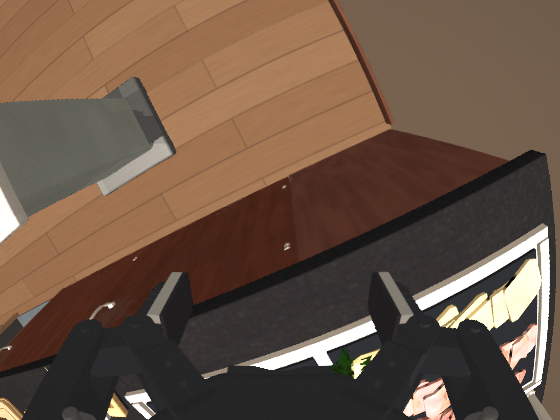

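Crop (top half, 3.6x): frame holes at (522,121) and (702,98), stand board corners at (86,46), (357,113), (325,250) and (50,183). Lower half (scene, 2.5x): holes at (342,508) and (481,541), pin tops at (67,335) and (160,390). The wrist view shows only the counter's front edge so far.

Run:
```python
from h import *
d=pickle.load(open('d0.pkl','rb'))
t,s=d['top'],d['scene']
T=lambda u,v:(160+(u+.5)/3.6-.5,215+(v+.5)/3.6-.5)
S=lambda u,v:(145+(u+.5)/2.5-.5,180+(v-300+.5)/2.5-.5)
ft=[T(522,121),T(702,98)];fs=[S(342,508),S(481,541)]
for a,b in zip(ft,fs): print('hole',tri([ray(t,a),ray(s,b)]), onz(t,a,14),onz(s,b,14))
# frame top outline by colour mask
im=t['image']; hsv=cv2.cvtColor(im,cv2.COLOR_RGB2HSV)
m=cv2.inRange(hsv,(8,100,90),(28,255,255)); m[:, :160]=0;m[:,385:]=0;m[:215]=0;m[295:]=0
for c in cv2.findContours(m,0,2)[0]:
    if cv2.contourArea(c)>400:
        r=cv2.minAreaRect(c);P=cv2.boxPoints(r);z=14 if r[0][0]>280 else 22
        W=np.array([onz(t,p,z) for p in P]);print('box',r,W.mean(0)); 
        L=[W[1]-W[0],W[2]-W[1]];print([(np.linalg.norm(l),np.degrees(np.arctan2(l[1],l[0]))) for l in L])
pt=[T(97,126),T(285,176)];ps=[S(67,335),S(160,390)]
for a,b in zip(pt,ps): print('pin',tri([ray(t,a),ray(s,b)]),onz(t,a,105),onz(s,b,105))
print('grip top T',tri([ray(t,T(624,111)),ray(s,S(414,473))]), onz(t,T(624,111),64),onz(s,S(414,473),64))
```

```text
hole (array([ 519.36694941, -180.53894569,   15.20018614]), [np.float64(0.4722968133680854), np.float64(0.47229681336819973)]) [ 519.11108355 -180.20299246   14.        ] [ 520.65877539 -180.42522031   14.        ]
hole (array([ 536.38455341, -288.81597132,   15.89991581]), [np.float64(0.4664874937543089), np.float64(0.46648749375436904)]) [ 536.18252198 -288.71726298   14.        ] [ 538.35359946 -288.76053102   14.        ]
box ((329.58465576171875, 245.1769256591797), (28.77605628967285, 71.56803894042969), 82.87498474121094) [ 527.45419371 -234.39733514   14.        ]
[(np.float64(156.28923909368882), np.float64(-81.18029760054793)), (np.float64(62.40611275353385), np.float64(-171.85112795861906))]
box ((216.11766052246094, 256.0294189453125), (81.24942779541016, 41.71612548828125), 14.03624439239502) [497.17799367  10.04073153  22.        ]
[(np.float64(88.98760337477823), np.float64(-11.496984832529995)), (np.float64(175.15759501872822), np.float64(-102.28341735332461))]
pin (array([510.29979589,  59.24981246, 106.09679948]), [np.float64(2.166190735730052), np.float64(2.1661907357300136)]) [511.59617265  57.7147581  105.        ] [510.46731928  62.42336087 105.        ]
pin (array([487.03179398, -45.11568935, 105.72775493]), [np.float64(0.858225726387551), np.float64(0.8582257263876311)]) [487.48304265 -45.76428423 105.        ] [487.3263743  -43.76772761 105.        ]
grip top T (array([ 527.89177943, -234.83483408,   69.59223973]), [np.float64(0.26682515537674684), np.float64(0.26682515537680385)]) [ 527.6904029  -235.30652635   64.        ] [ 533.50971263 -232.98674948   64.        ]
```

```bash
python3 -m inch '[[0,0,0,-0.032,-0.0287,0.002,1],[0,0,0,-0.032,-0.0287,0.002,1],[0,0,0,-0.032,-0.0287,0.002,1],[0,0,0,-0.032,-0.0287,0.002,1],[0,0,0,-0.032,-0.0287,0.002,1],[0,0,0,-0.032,-0.0287,0.002,1],[0,0,0,-0.032,-0.0287,0.002,1],[0,0,0,-0.032,-0.0287,0.002,1],[0,0,0,-0.032,-0.0287,0.002,1],[0,0,0,-0.032,-0.0287,0.002,1],[0,0,0,-0.032,-0.0287,0.002,1],[0,0,0,-0.032,-0.0287,0.002,1],[0,0,0,-0.032,-0.0287,0.002,1],[0,0,0,-0.032,-0.0287,0.002,1],[0,0,0.145,0,0,0,1],[0,0,0.145,0,0,0,1],[0,0,0.145,0,0,0,1],[0,0,0.145,0,0,0,1],[0,0,0.145,0,0,0,1],[0,0,0.145,0,0,0,1]]' && python3 -m inch '[[0,0,0.145,0,0,0,1],[0,0,0.145,0,0,0,1],[0,0,0.145,0,0,0,1],[0,0,0,0,0,0,1],[0,0,0,0,0,0,1]]'
cat > shot.py <<'E'
import sys
from plant import robot, viewer
from h import *
n=sys.argv[1]
s=robot.get_state(); w=viewer.read_camera('wrist'); 
pickle.dump((s,w),open(n+'.pkl','wb')); cv2.imwrite(f'pics/{n}.png',w['image'][:,:,::-1])
R=s['orientation'];print(n,s['time_s'],s['tool_pos'].round(2),'yawY',np.degrees(np.arctan2(R[1,1],R[0,1])).round(2),R[:,2].round(4),s['contact_force'].round(2),s['joint_pos'].round(2))
E
python3 shot.py w1
```

```text
time_s: 2.15
tool_pos: [500.3, 5.2, 203.2]
orientation: [[-0.241, 0.971, -0.0], [0.971, 0.241, -0.0], [-0.0, -0.0, -1.0]]
contact_force: [-0.6, 0.2, 0.6]
finger_gap: 85.6
finger_force: 0.0
time_s: 2.65
tool_pos: [500.4, 5.4, 203.2]
orientation: [[0.18, 0.984, -0.0], [0.984, -0.18, -0.0], [-0.0, -0.0, -1.0]]
contact_force: [-0.1, 0.6, 0.8]
finger_gap: 85.6
finger_force: 0.0
w1 2.65 [500.41   5.37 203.23] yawY -10.38 [-2.e-04 -2.e-04 -1.e+00] [-0.08  0.62  0.81] [-0.55  0.25  0.55  1.96 -0.16  0.97 -0.1 ]
```

View pics/w1.png

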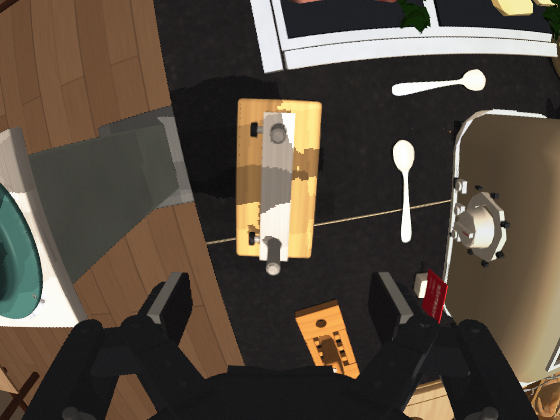

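The wrist view shows the stand upright between the fingers, with pin tops near (278,130) and (273,268). The frame is below at (327,340). I'll take a second, lower view and enlarge the pin tops from both.

```bash
python3 -m inch '[[0,0,0.04,0,0,0.03,1],[0,0,0,0,0,0.03,1],[0,0,0,0,0,0,1],[0,0,0,0,0,0,1]]' >/dev/null; python3 shot.py w2
python3 - <<'E'
from h import *
s,w=pickle.load(open('w1.pkl','rb')); s2,w2=pickle.load(open('w2.pkl','rb'))
def wproj(s,w,P):
    M=w['mount'];q=M[:3,:3].T@(s['orientation'].T@(np.array(P)-s['tool_pos'])-M[:3,3])
    th=np.arctan2(np.hypot(q[0],q[1]),q[2]);a=np.arctan2(q[1],q[0]);f=w['K'][0,0]
    return np.array([w['K'][0,2]+f*th*np.cos(a),w['K'][1,2]+f*th*np.sin(a)])
rows=[]
for S,W in ((s,w),(s2,w2)):
    r=[]
    for P in ((511,58.5,105),(487,-45.3,105)):
        u=wproj(S,W,P);x,y=np.round(u).astype(int);print(u.round(1),(x-20,y-20))
        r.append(cv2.resize(W['image'][y-20:y+20,x-20:x+20],None,fx=7,fy=7,interpolation=cv2.INTER_CUBIC))
    rows.append(np.hstack(r))
cv2.imwrite('pics/pins.png',np.vstack(rows)[:,:,::-1])
E
```

```text
w2 3.1 [500.54   4.91 143.82] yawY -12.86 [-6.e-04 -5.e-04 -1.e+00] [ 0.03 -0.81 -0.05] [-0.52  0.34  0.53  2.01 -0.23  0.84 -0.08]
[279.6 143.3] (np.int64(260), np.int64(123))
[273.9 271.7] (np.int64(254), np.int64(252))
[275.1 154. ] (np.int64(255), np.int64(134))
[275.5 312.9] (np.int64(256), np.int64(293))
```

View pics/pins.png

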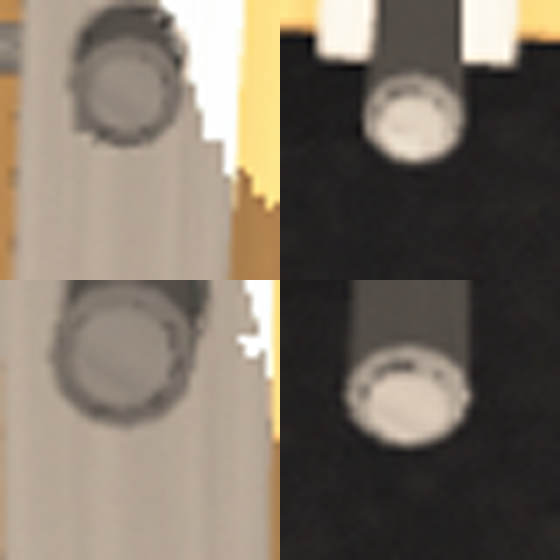

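Pin-top flats in the crops: view 1 at (126,87) and (133,122), view 2 at (122,74) and (129,122).

Run:
```python
from h import *
a=pickle.load(open('w1.pkl','rb')); b=pickle.load(open('w2.pkl','rb'))
px=lambda o,c:(o[0]+(c[0]+.5)/7-.5,o[1]+(c[1]+.5)/7-.5)
P=[]
for o1,c1,o2,c2 in (((260,123),(126,87),(255,134),(122,74)),((254,252),(133,122),(256,293),(129,122))):
    r1=wray(a[1],a[0],px(o1,c1));r2=wray(b[1],b[0],px(o2,c2))
    f=lambda r:(r[0]+r[1]*(105-r[0][2])/r[1][2]).round(2)
    print(tri([r1,r2]),f(r1),f(r2)); P.append(f(r2))
    R=b[0]['orientation'];print('rel tool',(R.T@(f(r2)-b[0]['tool_pos'])).round(2))
d=P[0]-P[1];print(np.linalg.norm(d),np.degrees(np.arctan2(d[1],d[0])),(P[0]+P[1])/2)
```

```text
(array([510.98954627,  65.65507039, 116.48637506]), [np.float64(0.1970861473132206), np.float64(0.19708614731324858)]) [510.63  64.88 105.  ] [510.58  64.32 105.  ]
rel tool [60.18 -3.42 38.79]
(array([486.56914194, -42.32104901, 105.52482639]), [np.float64(0.07998385410982381), np.float64(0.0799838541097019)]) [486.43 -42.57 105.  ] [486.55 -42.71 105.  ]
rel tool [-49.51  -3.02  38.86]
109.69440186262925 77.3459873911916 [498.565  10.805 105.   ]
```

```bash
python3 -m inch '[[0,0,0,-0.038,0.0133,0,1],[0,0,0,-0.038,0.0133,0,1],[0,0,0,-0.038,0.0133,0,1],[0,0,0,-0.038,0.0133,0,1],[0,0,0,-0.038,0.0133,0,1],[0,0,0,-0.038,0.0133,0,1],[0,0,-0.127,0,0,0,1],[0,0,-0.127,0,0,0,1],[0,0,-0.127,0,0,0,1],[0,0,0,0,0,0,1],[0,0,0,0,0,0,1]]' >/dev/null; python3 shot.py w3;  python3 -m inch '[[0,0,0,0,0,0.03,1],[0,0,0,0,0,0.02,1],[0,0,0,0,0,0,1],[0,0,0,0,0,0,1]]' >/dev/null; python3 shot.py w4
python3 - <<'E'
import cv2,numpy as np
a=cv2.imread('pics/w3.png')[60:360,180:380];b=cv2.imread('pics/w4.png')[60:360,180:380]
cv2.imwrite('pics/fr.png',cv2.resize(np.hstack([a,b]),None,fx=2,fy=2,interpolation=cv2.INTER_CUBIC))
E
```

```text
w3 4.25 [ 527.61 -235.11  144.5 ] yawY 8.68 [ 1.6e-03 -3.0e-04 -1.0e+00] [ 0.09  0.11 -1.21] [-0.    0.47  0.47  1.83 -0.26  0.91  0.74]
w4 4.7 [ 527.38 -235.05   94.01] yawY 8.8 [-0.e+00 -4.e-04 -1.e+00] [ 0.38 -0.16  0.19] [ 0.02  0.54  0.44  1.86 -0.31  0.82  0.78]
```

View pics/fr.png

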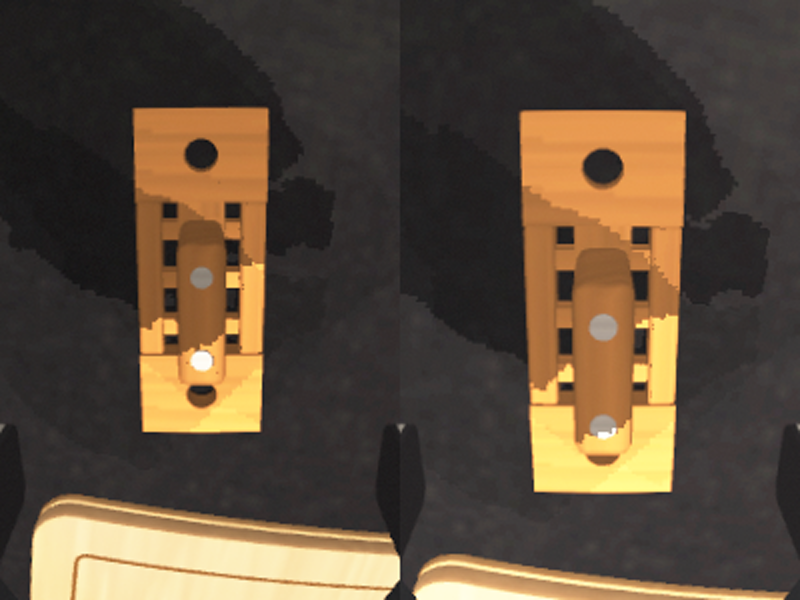

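The frame is square between the fingers. Its visible hole is at crop (201,154) in the first view and (202,166) in the second. Plate corners in the second view are at (120,111), (285,111), (273,492) and (134,491).

Run:
```python
from h import *
a=pickle.load(open('w3.pkl','rb')); b=pickle.load(open('w4.pkl','rb'))
px=lambda c:(180+(c[0]+.5)/2-.5,60+(c[1]+.5)/2-.5)
def f(v,c,z):
    o,d=wray(v[1],v[0],px(c));p=o+d*(z-o[2])/d[2];return p,(v[0]['orientation'].T@(p-v[0]['tool_pos'])).round(2)
print('hole tri',tri([wray(a[1],a[0],px((201,154))),wray(b[1],b[0],px((202,166)))]))
for v,c,z in ((a,(201,154),14),(b,(202,166),14)): print(f(v,c,z))
C=[f(b,c,14) for c in ((120,111),(285,111),(273,492),(134,491))]
for c in C: print(c)
p=[c[0] for c in C];print('centre',sum(p)/4); 
for i,j in ((3,0),(2,1)): d=p[i]-p[j];print(np.linalg.norm(d),np.degrees(np.arctan2(-d[1],-d[0])))
print('block',[f(b,c,64)[1] for c in ((202,250),(203,452))],[f(b,c,64)[1] for c in ((174,350),(232,350))])
print('block tri',tri([wray(a[1],a[0],px((201.5,278))),wray(b[1],b[0],px((202.5,327)))]))
```

```text
hole tri (array([ 520.74863853, -181.72734127,   -9.551376  ]), [np.float64(0.17419794404781788), np.float64(0.17419794404794783)])
(array([ 520.50171014, -179.65029533,   14.        ]), array([ 55.97,   1.15, 130.47]))
(array([ 520.08872121, -179.27540665,   14.        ]), array([56.27,  1.34, 79.99]))
(array([ 489.65418248, -164.48381806,   14.        ]), array([ 75.54, -26.47,  79.98]))
(array([ 544.98347416, -155.89123729,   14.        ]), array([75.57, 29.52, 79.98]))
(array([ 569.36819532, -304.8453557 ,   14.        ]), array([-75.37,  30.82,  80.04]))
(array([ 512.48609727, -312.99266924,   14.        ]), array([-74.71, -26.63,  80.04]))
centre [ 529.12298731 -234.55327007   14.        ]
150.25370282053473 98.74028244113497
150.93688752569045 99.29720870602499
block [array([38.58,  1.13, 29.99]), array([-25.01,   1.49,  30.02])] [array([ 9.15, -6.89, 30.01]), array([ 9.13,  9.77, 30.  ])]
block tri (array([ 526.40921613, -219.47138607,   62.27083172]), [np.float64(0.13993351957874595), np.float64(0.13993351957875333)])
```

```bash
python3 -m inch '[[0,0,-0.004,0.0005,0.0014,0.02,1],[0,0,0,0,0,0.02,1],[0,0,0,0,0,0.02,1],[0,0,0,0,0,0.01,1],[0,0,0,0,0,0,1],[0,0,0,0,0,0,0],[0,0,0,0,0,0,0],[0,0,0,0,0,0,0],[0,0,0,0,0,0,0],[0,0,0,0,0,0,0],[0,0,0,0,0,0,0],[0,0,0,0,0,0,0]]' 80; python3 shot.py w5
python3 - <<'E'
import cv2
cv2.imwrite('pics/w5c.png',cv2.resize(cv2.imread('pics/w5.png')[60:360,180:380],None,fx=2,fy=2,interpolation=cv2.INTER_CUBIC))
E
```

```text
time_s: 5.95
tool_pos: [528.7, -234.2, 23.7]
orientation: [[-0.158, 0.987, 0.001], [0.987, 0.158, -0.0], [-0.0, 0.0, -1.0]]
contact_force: [-2.2, 0.1, 6.0]
finger_gap: 17.0
finger_force: 78.1
w5 5.95 [ 528.69 -234.22   23.74] yawY 9.11 [ 5.e-04 -1.e-04 -1.e+00] [-2.21  0.14  6.04] [ 0.07  0.64  0.39  1.88 -0.37  0.69  0.83]
```

View pics/w5c.png

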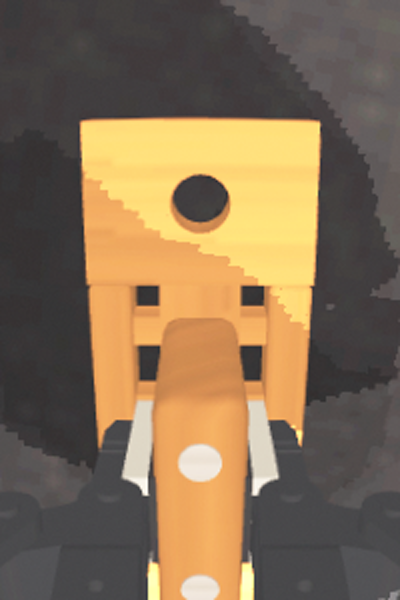

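Gripped squarely. The hole rim is centred at crop (201,203) and the far plate corners are at (81,121) and (320,122).

Run:
```python
from h import *
b=pickle.load(open('w5.pkl','rb'))
px=lambda c:(180+(c[0]+.5)/2-.5,60+(c[1]+.5)/2-.5)
def f(v,c,z):
    o,d=wray(v[1],v[0],px(c));p=o+d*(z-o[2])/d[2];return (v[0]['orientation'].T@(p-v[0]['tool_pos'])).round(2)
for c,z in (((201,203.5),14),((81,121),14),((320,122),14),((88,284),14),((316,285),14),((200,462),64),((199,587),64)): print(f(b,c,z))
```

```text
[54.8   0.79  9.74]
[ 74.88 -27.29   9.72]
[74.63 28.67  9.75]
[ 34.97 -27.11   9.72]
[34.66 29.25  9.75]
[ 15.53   0.47 -40.26]
[-16.23   0.25 -40.25]
```

```bash
python3 -m inch '[[0,0,0,0,0,-0.01,0],[0,0,0,0,0,-0.02,0],[0,0,0,0,0,-0.03,0],[0,0,0,0,0,-0.03,0],[0,0,0,0,0,-0.03,0],[0,0,0,0,0,-0.007,0],[0,0,0,0.02,0.001,0,0],[0,0,0,0.034,0.0011,0,0],[0,0,0,0.035,0.0011,0,0],[0,0,0,0.035,0.0011,0,0],[0,0,0,0.035,0.0011,0,0],[0,0,0,0.035,0.0011,0,0],[0,0,0,0.035,0.001,0,0],[0,0,0,0.018,0.001,0,0],[0,0,0.1266,0,0,0,0],[0,0,0.1266,0,0,0,0],[0,0,0.1266,0,0,0,0],[0,0,0,0,0,0,0],[0,0,0,0,0,0,0],[0,0,0,0,0,0,0]]'; python3 shot.py w6
```

```text
time_s: 8.0
tool_pos: [497.6, 11.0, 150.2]
orientation: [[0.216, 0.976, -0.0], [0.976, -0.216, -0.0], [-0.0, -0.0, -1.0]]
contact_force: [-0.1, -0.3, -2.8]
finger_gap: 17.1
finger_force: 78.3
w6 8.0 [497.6   11.03 150.16] yawY -12.48 [-3.e-04 -1.e-04 -1.e+00] [-0.1  -0.28 -2.83] [-0.51  0.32  0.51  2.02 -0.21  0.85 -0.11]
```

```bash
python3 -m inch '[[0,0,0.003,0,0.0003,0.008,0],[0,0,0,0,0,0.008,0],[0,0,0,0,0,0,0],[0,0,0,0,0,0,0],[0,0,0,0,0,0,0]]' >/dev/null; python3 shot.py w7
python3 - <<'E'
import cv2,numpy as np
from plant import viewer
a=cv2.resize(cv2.imread('pics/w7.png')[130:190,250:310],None,fx=8,fy=8,interpolation=cv2.INTER_CUBIC)
c=viewer.read_camera('scene')['image'][:,:,::-1]
b=cv2.resize(c[165:285,145:225],None,fx=4,fy=4,interpolation=cv2.INTER_CUBIC)
cv2.imwrite('pics/hov.png',np.hstack([a,b]))
E
```

```text
w7 8.55 [498.13  10.94 134.37] yawY -12.82 [ 1.e-04 -1.e-04 -1.e+00] [-0.17  0.09 -2.38] [-0.5   0.35  0.5   2.03 -0.23  0.82 -0.1 ]
```

View pics/hov.png

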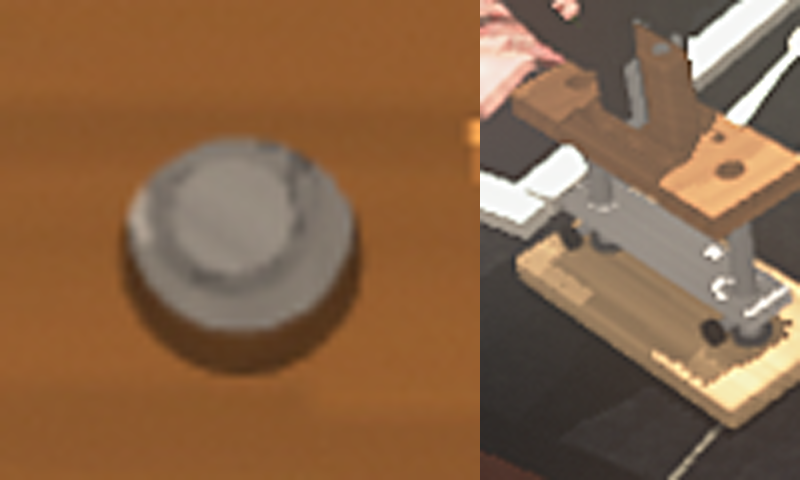

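Through the hole (8x crop) the pin's flat is centred at (235,215) and the hole rim at (241,256). Now I'll work out the offset.

Run:
```python
from h import *
v=pickle.load(open('w7.pkl','rb'))
px=lambda c:(250+(c[0]+.5)/8-.5,130+(c[1]+.5)/8-.5)
def f(c,z):
    o,d=wray(v[1],v[0],px(c));p=o+d*(z-o[2])/d[2];return (v[0]['orientation'].T@(p-v[0]['tool_pos'])).round(2)
print(f((241,256),124.6),f((241,256),124.1),f((235,215),105),f((235,215),104.5))
```

```text
[55.05  0.83  9.76] [54.97  0.83 10.26] [54.59  0.46 29.36] [54.52  0.45 29.86]
```

```bash
python3 -m inch '[[0,0,-0.003,-0.0004,-0.0002,0.002,0],[0,0,0,0,0,0.002,0],[0,0,0,0,0,0,0]]'|grep -E 'pos|contact';python3 -m inch '[[0,0,0,0,0,0.001,0],[0,0,0,0,0,0.001,0],[0,0,0,0,0,0.0005,0],[0,0,0,0,0,0,0]]'|grep -E 'pos|contact'
```

```text
tool_pos: [497.6, 10.6, 130.0]
contact_force: [-0.6, 0.5, -2.6]
tool_pos: [497.7, 10.6, 127.7]
contact_force: [-1.0, -0.8, -2.5]
```

```bash
python3 -m inch '[[0,0,0,0,0,0.0008,0],[0,0,0,0,0,0,0]]'|grep -E 'pos|contact';python3 -m inch '[[0,0,0,0,0,0.0008,0],[0,0,0,0,0,0,0]]'|grep -E 'pos|contact'
```

```text
tool_pos: [497.7, 10.7, 126.9]
contact_force: [0.1, 0.1, -2.7]
tool_pos: [497.7, 10.6, 126.1]
contact_force: [-0.6, -0.0, -2.4]
```

```bash
for i in 1 ; do python3 -m inch '[[0,0,0,0,0,0.001,0],[0,0,0,0,0,0.001,0],[0,0,0,0,0,0,0]]'|grep -E 'pos|contact';python3 -m inch '[[0,0,0,0,0,0.001,0],[0,0,0,0,0,0.002,0],[0,0,0,0,0,0.002,0],[0,0,0,0,0,0,0]]'|grep -E 'pos|contact'; done
python3 - <<'E'
from plant import robot
s=robot.get_state();R=s['orientation'];print(s['torque'],R[:,2])
E
```

```text
tool_pos: [497.7, 10.6, 124.1]
contact_force: [0.6, 0.4, -2.6]
tool_pos: [497.6, 10.6, 118.9]
contact_force: [-0.7, 0.3, -2.4]
[0.03593809 0.03986443 0.01171064] [-5.08642943e-04 -2.02206306e-04 -9.99999850e-01]
```

```bash
python3 -m inch '[[0,0,0,0,0,0.003,0],[0,0,0,0,0,0.003,0],[0,0,0,0,0,0.003,0],[0,0,0,0,0,0.003,0],[0,0,0,0,0,0,0]]'|grep -E 'pos|contact';python3 -m inch '[[0,0,0,0,0,0.003,0],[0,0,0,0,0,0.003,0],[0,0,0,0,0,0.003,0],[0,0,0,0,0,0.003,0],[0,0,0,0,0,0,0]]'|grep -E 'pos|contact'
```

```text
tool_pos: [497.5, 10.6, 106.8]
contact_force: [-0.6, 0.6, -2.8]
tool_pos: [497.5, 10.6, 94.8]
contact_force: [1.1, -0.4, -2.6]
```

```bash
cat > chk.py <<'E'
from plant import robot
import sys
s=robot.get_state();f=s['contact_force'];print(s['time_s'],s['tool_pos'].round(2),f.round(2));sys.exit(bool(f[2]>0 or abs(f[0])>5 or abs(f[1])>5))
E
I="python3 -m inch"; o=/dev/null
$I '[[0,0,0,0,0,0.002,0],[0,0,0,0,0,0.0015,0],[0,0,0,0,0,0,0]]' >$o && python3 chk.py && $I '[[0,0,0,0,0,0.0005,0],[0,0,0,0,0,0.0005,0]]' >$o && python3 chk.py && $I '[[0,0,0,0,0,0.0005,0]]' >$o && python3 chk.py && $I '[[0,0,0,0,0,0.0005,0]]' >$o && python3 chk.py && $I '[[0,0,0,0,0,0.0005,0]]' >$o && python3 chk.py && $I '[[0,0,0,0,0,0.0005,0]]' >$o && python3 chk.py && $I '[[0,0,0,0,0,0.0005,0]]' >$o && python3 chk.py && $I '[[0,0,0,0,0,0.0005,0]]' >$o && python3 chk.py && $I '[[0,0,0,0,0,0.0005,0]]' >$o && python3 chk.py && $I '[[0,0,0,0,0,0.0005,0]]' >$o && python3 chk.py && $I '[[0,0,0,0,0,0.0005,0]]' >$o && python3 chk.py && $I '[[0,0,0,0,0,0.0005,0]]' >$o && python3 chk.py && $I '[[0,0,0,0,0,0.0005,0]]' >$o && python3 chk.py
```

```text
11.75 [497.67  10.64  91.55] [-0.25  0.11 -3.05]
11.95 [497.8   10.65  90.73] [-0.42 -0.17 -1.92]
12.05 [497.8   10.67  90.22] [ 0.14 -0.19 -2.84]
12.15 [497.8   10.64  89.71] [ 0.6  -0.36 -1.88]
12.25 [497.78  10.64  89.18] [-0.83 -0.11 -1.85]
12.35 [497.79  10.66  88.68] [ 0.07 -0.05 -3.52]
12.45 [497.78  10.64  88.18] [-1.14 -0.42 -3.59]
12.55 [497.78  10.63  87.67] [ 0.78  0.41 -1.21]
12.65 [497.75  10.64  87.16] [-0.8  -0.17 -2.22]
12.75 [497.76  10.64  86.66] [ 0.54 -0.75 -2.21]
12.85 [497.74  10.64  86.14] [-0.57  0.11 -2.12]
12.95 [497.79  10.62  85.68] [ 0.15 -0.13 -2.95]
13.05 [497.79  10.62  85.17] [-0.68  0.53 -1.88]
```

```bash
I="python3 -m inch"; o=/dev/null
$I '[[0,0,0,0,0,0.0005,0]]' >$o && python3 chk.py && $I '[[0,0,0,0,0,0.0005,0]]' >$o && python3 chk.py && $I '[[0,0,0,0,0,0.0005,0]]' >$o && python3 chk.py && $I '[[0,0,0,0,0,0.0005,0]]' >$o && python3 chk.py && $I '[[0,0,0,0,0,0.0005,0]]' >$o && python3 chk.py && $I '[[0,0,0,0,0,0.0005,0]]' >$o && python3 chk.py && $I '[[0,0,0,0,0,0.0005,0]]' >$o && python3 chk.py && $I '[[0,0,0,0,0,0.0005,0]]' >$o && python3 chk.py && $I '[[0,0,0,0,0,0.0005,0]]' >$o && python3 chk.py && $I '[[0,0,0,0,0,0.0005,0]]' >$o && python3 chk.py && $I '[[0,0,0,0,0,0.0005,0]]' >$o && python3 chk.py && $I '[[0,0,0,0,0,0.0005,0]]' >$o && python3 chk.py && $I '[[0,0,0,0,0,0.0005,0]]' >$o && python3 chk.py && $I '[[0,0,0,0,0,0.0005,0]]' >$o && python3 chk.py && $I '[[0,0,0,0,0,0.0005,0]]' >$o && python3 chk.py && $I '[[0,0,0,0,0,0.0005,0]]' >$o && python3 chk.py
```

```text
13.15 [497.79  10.61  84.68] [-0.07  0.83 -1.81]
13.25 [497.78  10.62  84.17] [ 0.43  0.11 -1.37]
13.35 [497.77  10.65  83.65] [-1.05  0.55 -1.56]
13.45 [497.76  10.64  83.17] [-0.28  0.84 -2.3 ]
13.55 [497.78  10.63  82.69] [-0.26  0.15 -2.14]
13.65 [497.79  10.61  82.18] [-0.19  1.11 -1.92]
13.75 [497.76  10.62  81.66] [ 0.2  -0.14 -1.92]
13.85 [497.77  10.65  81.16] [-0.3   0.25 -2.86]
13.95 [497.75  10.62  80.66] [ 0.12 -0.14 -2.23]
14.05 [497.77  10.66  80.17] [-0.52  0.04 -1.83]
14.15 [497.78  10.65  79.67] [-0.49  0.09 -2.99]
14.25 [497.8   10.63  79.19] [-0.04 -0.03 -2.44]
14.35 [497.77  10.65  78.69] [-0.27  0.14 -3.19]
14.45 [497.75  10.65  78.16] [-0.67  0.01 -2.7 ]
14.55 [497.74  10.62  77.66] [ 0.04 -0.45 -2.74]
14.65 [497.76  10.64  77.17] [-0.27 -0.04 -2.47]
```

```bash
I="python3 -m inch"; o=/dev/null
$I '[[0,0,0,0,0,0.0005,0]]' >$o && python3 chk.py && $I '[[0,0,0,0,0,0.0005,0]]' >$o && python3 chk.py && $I '[[0,0,0,0,0,0.0005,0]]' >$o && python3 chk.py && $I '[[0,0,0,0,0,0.0005,0]]' >$o && python3 chk.py && $I '[[0,0,0,0,0,0.0005,0]]' >$o && python3 chk.py && $I '[[0,0,0,0,0,0.0005,0]]' >$o && python3 chk.py && $I '[[0,0,0,0,0,0.0005,0]]' >$o && python3 chk.py && $I '[[0,0,0,0,0,0.0005,0]]' >$o && python3 chk.py && $I '[[0,0,0,0,0,0.0005,0]]' >$o && python3 chk.py && $I '[[0,0,0,0,0,0.0005,0]]' >$o && python3 chk.py
```

```text
14.75 [497.83  10.63  77.01] [-7.7   0.96 18.34]
```

```bash
python3 -m inch '[[0,0,0,0,0,-0.0002,0]]' >/dev/null; python3 chk.py
```

```text
14.85 [497.77  10.62  77.07] [-0.88  0.95  0.25]
```

```bash
I="python3 -m inch"; o=/dev/null; $I '[[0,0,0,0,0,0.00005,0]]' >$o; python3 chk.py;  $I '[[0,0,0,0,0,0,0]]' >$o; python3 chk.py
```

```text
14.95 [497.79  10.63  77.05] [-3.26 -0.53  6.99]
15.05 [497.79  10.63  77.04] [-3.48  0.54  5.87]
```

```bash
I="python3 -m inch"; o=/dev/null; $I '[[0,0,0,0,0,0.00004,0]]' >$o; python3 chk.py;  $I '[[0,0,0,0,0,0,0]]' >$o; python3 chk.py
```

```text
15.15 [497.77  10.61  77.02] [-3.11 -0.6   8.11]
15.25 [497.84  10.66  77.06] [-2.85  0.24  6.67]
```

```bash
I="python3 -m inch"; o=/dev/null; $I '[[0,0,0,0,0,0.00005,0]]' >$o; python3 chk.py;  $I '[[0,0,0,0,0,0,0]]' >$o; python3 chk.py
```

```text
15.35 [497.82  10.64  77.07] [-4.52  0.46  9.37]
15.45 [497.84  10.63  77.07] [-3.83  0.97  8.59]
```

```bash
I="python3 -m inch"; o=/dev/null; $I '[[0,0,0,0,0,0.00004,0]]' >$o; python3 chk.py;  $I '[[0,0,0,0,0,0,0]]' >$o; python3 chk.py;$I '[[0,0,0,0,0,0,0],[0,0,0,0,0,0,0]]' >$o; python3 chk.py
```

```text
15.55 [497.82  10.6   77.07] [-4.38  0.41 10.4 ]
15.65 [497.84  10.65  77.07] [-3.91 -0.23  9.55]
15.85 [497.84  10.63  77.07] [-4.14 -0.38  8.11]
```

```bash
I="python3 -m inch"; o=/dev/null; $I '[[0,0,0,0,0,0.00006,0]]' >$o; python3 chk.py;  $I '[[0,0,0,0,0,0,0]]' >$o; python3 chk.py;$I '[[0,0,0,0,0,0,0]]' >$o; python3 chk.py
```

```text
15.95 [497.82  10.62  77.03] [-5.29 -0.11 11.71]
16.05 [497.81  10.64  77.03] [-3.69 -0.54 11.29]
16.15 [497.81  10.62  77.03] [-5.18 -0.36 10.99]
```

```bash
I="python3 -m inch"; o=/dev/null; $I '[[0,0,0,0,0,0.00001,0],[0,0,0,0,0,0,0]]' >$o; python3 chk.py;  $I '[[0,0,0,0,0,0,0],[0,0,0,0,0,0,0]]' >$o; python3 chk.py;$I '[[0,0,0,0,0,0,0],[0,0,0,0,0,0,0]]' >$o; python3 chk.py
```

```text
16.35 [497.84  10.64  77.06] [-4.   -0.68 11.78]
16.55 [497.86  10.66  77.05] [-4.64 -0.1  11.08]
16.75 [497.81  10.63  77.03] [-5.48  0.48 12.17]
```

```bash
I="python3 -m inch"; o=/dev/null; $I '[[0,0,0,0,0,-0.00008,0],[0,0,0,0,0,0,0]]' >$o; python3 chk.py;  $I '[[0,0,0,0,0,0,0],[0,0,0,0,0,0,0]]' 20 >$o; python3 chk.py;$I '[[0,0,0,0,0,0,0.4],[0,0,0,0,0,0,0.6],[0,0,0,0,0,0,0.6],[0,0,0,0,0,0,0.6],[0,0,0,0,0,0,0.6],[0,0,0,0,0,0,0.6]]'; python3 chk.py
```

```text
16.95 [497.82  10.64  77.04] [-4.05  0.05  9.06]
17.15 [497.82  10.67  77.07] [-4.19 -0.    8.41]
time_s: 17.75
tool_pos: [497.8, 10.6, 76.7]
orientation: [[0.219, 0.976, -0.0], [0.976, -0.219, -0.0], [-0.0, 0.0, -1.0]]
contact_force: [0.1, -0.1, -0.0]
finger_gap: 50.9
finger_force: 0.0
17.75 [497.77  10.63  76.72] [ 0.11 -0.08 -0.04]
```

Released cleanly, and the force reads zero. Next I'll retreat straight up and check.

```bash
python3 -m inch '[[0,0,0,0,0,-0.01,0.6],[0,0,0,0,0,-0.02,0.6],[0,0,0,0,0,-0.03,0.6],[0,0,0,0,0,-0.04,0.6],[0,0,0,0,0,-0.04,0.6],[0,0,0,0,0,-0.02,0.6],[0,0,0,0,0,0,0.6]]'|grep -E 'pos|contact'; python3 shot.py w9
python3 - <<'E'
import cv2,numpy as np
from plant import viewer
a=cv2.resize(cv2.imread('pics/w9.png')[40:340,180:380],None,fx=1.6,fy=1.6)
c=viewer.read_camera('scene')['image'][:,:,::-1]
b=cv2.resize(c[165:285,145:225],None,fx=4,fy=4,interpolation=cv2.INTER_CUBIC)
cv2.imwrite('pics/end.png',np.hstack([a,b]))
E
```

```text
tool_pos: [499.0, 10.6, 240.1]
contact_force: [0.1, 0.1, -1.0]
w9 18.45 [498.95  10.58 240.14] yawY -12.66 [ 0.0049  0.0014 -1.    ] [ 0.06  0.11 -0.98] [-0.56  0.2   0.55  1.93 -0.12  1.04 -0.19]
```

View pics/end.png

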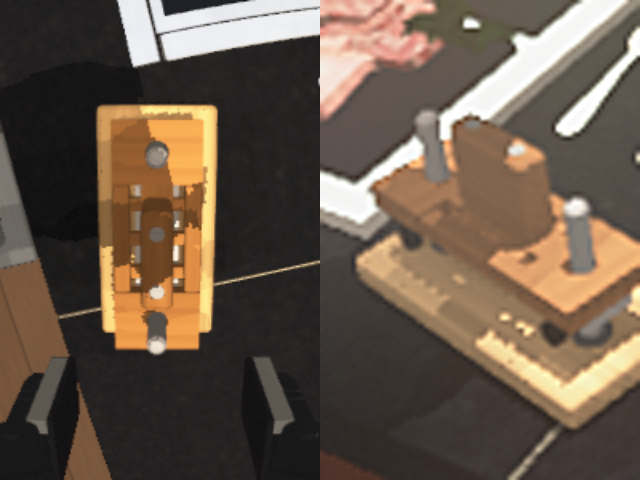

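Both pins stand through the frame's holes, and the frame lies level on the rest with the gripper clear. Handing in.

```bash
python3 -c "
from plant import robot
print(robot.close_job())"
```

```text
the job is handed in; nothing more can be done
None
```

The frame hangs level over both pins on the height rest (top about 53 mm above the counter), was pressed at about 12 N for over half a second and released, and the job is handed in; one caveat is that first contact with the rest briefly put about 21 N on the stand, right at the 20 N limit.

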